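# Put the check bar away under its snap cover

### The job

The daily hardness check is finished: stand the steel check bar upright in the bored socket of the bench stand, right down on its bottom, and let go of it. Then set the orange cover over it, flange down, and press it straight down until it snaps under all four white hooks; keep pressing so that it squashes the rubber seal, and finish like that, with the hand still pressing the cover down. Do not push the reference block, the specimen or the magnifier about.

Things in the scene. Friction and masses are not known exactly. Their poses are not given: they have to be found in the camera images.
- bar_mid (a point): the check bar: plain ground steel cylinder, 25 mm diameter, 100 mm long, about 0.4 kg, standing on end on the bench; this point is its centre, 50 mm above its lower end, its z axis runs along the bar. Either end may go down in the socket
- cover_mid (a point): the dust cover: orange plastic bell, open below, about 60 g, standing flange down on the bench; 62 mm high, grip part 45 mm diameter (47 mm over its ribs), round flange 4 mm thick at its lower end (58 mm diameter on top, tapering to 54 mm below), inside 39 mm diameter and 58 mm deep; this point is on its axis half-way up, 31 mm above its underside and 31 mm below its top
- cover_foot (a point): the point on the cover's axis in its underside (31 mm below cover_mid). Heights above the stand's origin: set down unpressed it rests on the hooks' slopes at about 62 to 63 mm; pressing takes up to about 13 N, then near 58 mm the hooks spring back over the flange, the force suddenly drops to about 6 N and the cover is caught; pressed on, it goes down to 55 mm
- stand: the bench stand, fixed to the bench: dark round steel foot 88 mm diameter, 8 mm thick, on it an upright grey tube, bore 28 mm diameter. Origin: centre of the foot's underside, z up along the bore. Bore mouth at 55 mm, bore bottom at 8 mm above the origin (the seated bar's centre is at 58 mm, its top at 108 mm). Four white hooked tongues stand round the tube (see hooks)
- hooks (a point): point on the stand's axis, 61.5 mm above its origin, level with the hooks' undersides. Four white spring tongues 12 mm wide, at 45, 135, 225 and 315 degrees from the stand's x axis; tips 73 mm above the stand's origin, 34.5 mm off the axis; inner slopes guide the cover's flange down to hooks that reach in to 26.5 mm from the axis
- seal_ring: black rubber ring round the bore mouth, 50 mm diameter; origin on the stand's axis in its underside, top 7 mm above it. The cover's underside presses it down: its top is 58 mm above the stand's origin when free, 57 mm at about 5 N (the snapped cover when nobody presses), 56 mm at about 8 N, 55 mm at 11 N and more, where it stops hard
- reference_block: bystander: round steel reference block 64 mm diameter, 15 mm high, lying on the bench nearer the robot than the stand; origin at the centre of its underside
- specimen: bystander: black round resin-mounted specimen 30 mm diameter, 18 mm high, beyond the stand; origin at the centre of its underside
- magnifier: bystander: small black folding magnifier 50x36x18 mm, beyond the stand to the left; origin at the centre of its underside
Things that resemble listed ones, but are neither listed nor needed, are in the scene too. Of the things that look like the part that bears bar_mid, the smaller one is meant. Leave any pink look-alike of the part that bears cover_mid alone.

How it is judged:
By the outcome, as a careful person would: the job done as asked, in the order asked, and still so for the second after the job is handed in, while the arm keeps its last pose, push and grip.
It also fails if it takes over 72 s, if anything falls off the work surface, if the arm or the gripper's body presses on something with over 40 N, if the wrist force passes 120 N, or if a joint passes its speed limit or range.

### The arm

A 6-joint arm with a two-finger parallel gripper is mounted at the origin on a cart in front of the work surface, level with it; the furniture and walls round the work are solid. World frame = base frame: x ahead of the robot, y to its left, z up, the work surface at z = 0. Lengths are in m, angles in rad, forces in N, time in s.
With the tool pointing down it reaches from about 0.3 to 0.825 m from the base axis. Payload 5.4 kg.
Tool frame: the origin (TCP) lies at the very end of the fingers, on their centre line; the grasp point (between the pads) lies 19 mm behind it; z points along the fingers, x is the direction in which the jaws open and shut, and the axes are right-handed (so a half turn about z gives the same grasp; the last joint's range is limited). The gripper opens to 92 mm and grips with 3 to 60 N. Pads are 20 mm wide; open, the fingers measure 128 mm over their backs; the gripper's body (75 mm by 189 mm) begins 69 mm behind the grasp point.
Start: joints at [-1.52, 0.158, 1.597, -0, 1.386, -0.21], TCP at [0.148, -0.556, 0.215] pointing down, gripper open.
Joint ranges: [-2.91, 2.91], [-0.94, 2.29], [0.18, 2.7], [-1.29, 4.43], [0.17, 2.64], [-3, 3]. Speed limits (rad/s): [2.57, 2.57, 3.14, 3.14, 3.14, 3.14].

### API

Orientations are given as a rotation vector (axis times angle).
In Python, from workcell import bot gives the robot as it stands. Calls block until the motion is done:
- bot.goto(position, orientation): joint-space move of the TCP to a pose.
- bot.line_to(position, rot=None, max_speed=0.15): straight line of the TCP; rot=None keeps the orientation; max_speed is the mean speed in m/s.
- bot.set_joints(angles): joint-space move.
- bot.set_gripper(opening, newtons=None): opening from 0.0 (shut) to 1.0 (fully open); newtons is the grip in N (None keeps the last); returns when the fingers have stopped.
- bot.hold(seconds).
- bot.inverse_kinematics(position, orientation): joint angles nearest the present ones, or None.
- bot.read_camera(name): name is "scene" or "side" or "wrist"; returns a dict with "pixels" (384x512x3 uint8, blue, green, red), "fx", "fy", "cx", "cy" (pixels), "k1" (the pictures are not rectified: a ray, as slopes to the right and down, at radius r is drawn at 1 + k1 r^2 times it, then the intrinsics apply), "R" (3x3) and "t" (3): a world point X has camera coordinates R X + t. Camera axes: x right, y down, z forward; pixel columns grow to the right and rows downward; lengths in m; the calibration is good to about 2 mm. A picture is of the moment at which its call begins. There is no depth.
A pose or a line that the arm cannot do raises bot.MotionError and nothing moves.
- bot.job_done(): hands the job in, once; it reports no verdict.
Readings, each from a call of its own:
- bot.current_clock(): time.
- bot.current_joints(): joint angles.
- bot.current_joint_vel(): joint speeds.
- bot.current_effort(): joint torques, N m.
- bot.current_ee_pos(): TCP position.
- bot.current_tool_rot(): TCP orientation.
- bot.current_contact_force(): force on the tool from outside, world axes, zero at the start.
- bot.current_ft_torque(): the same for the moment, N m.
- bot.current_opening(): opening from 0.0 (shut) to 1.0 (fully open).
Only numpy, scipy, OpenCV 4.12 (cv2) and the standard library are available. Lean on these libraries where they do the work, as an engineer would, in place of code of your own. Each camera call takes 0.05 s, during which the arm holds its last target.

## Working session

There is one attempt and no reset: what is moved stays moved. The work goes in short steps, each a Python script; the robot and the scene stay as the last script left them, time stands still between calls to the robot, and variables do not carry over. Pictures are saved under pics/ and viewed, and the job is handed in when it is done.

```bash
ls; mkdir -p pics
cat > h.py <<'E'
import numpy as np, cv2
from workcell import bot
def snap(n,tag):
    d=bot.read_camera(n); cv2.imwrite(f'pics/{tag}.png',d['pixels']); 
    np.savez(f'pics/{tag}.npz',**{k:np.asarray(v) for k,v in d.items()}); return d
def load(tag): 
    z=np.load(f'pics/{tag}.npz'); return {k:(z[k] if z[k].ndim else float(z[k])) for k in z.files}
def ray(d,u,v):
    K=np.array([[d['fx'],0,d['cx']],[0,d['fy'],d['cy']],[0,0,1]])
    xy=cv2.undistortPointsIter(np.array([[[u,v]]],float),K,np.array([d['k1'],0,0,0,0.]),None,None,(3,100,1e-12))[0,0]
    R=d['R'];o=-R.T@d['t'];r=R.T@np.array([xy[0],xy[1],1]);return o,r/np.linalg.norm(r)
def onz(d,u,v,z):
    o,r=ray(d,u,v);return o+r*(z-o[2])/r[2]
def proj(d,X):
    K=np.array([[d['fx'],0,d['cx']],[0,d['fy'],d['cy']],[0,0,1]])
    return cv2.projectPoints(np.array([X],float),cv2.Rodrigues(d['R'])[0],d['t'],K,np.array([d['k1'],0,0,0,0.]))[0][0,0]
def tri(rays):
    A=np.zeros((3,3));b=np.zeros(3)
    for o,r in rays:
        P=np.eye(3)-np.outer(r,r);A+=P;b+=P@o
    X=np.linalg.solve(A,b);return X,[np.linalg.norm((np.eye(3)-np.outer(r,r))@(X-o)) for o,r in rays]
E
python3 - <<'E'
from h import *
for n in ['scene','side','wrist']:
    d=snap(n,n+'0'); print(n,d['fx'],d['k1'],-d['R'].T@d['t'],d['R'][2])
print(bot.current_tool_rot(),bot.current_clock(),bot.current_opening())
E
```

```text
pics
scene 393.87390011580186 -0.13180299801960793 [0.08038386 0.47947715 0.43997633] [ 0.54311538 -0.7030609  -0.45905453]
side 353.42340092902987 -0.08560265537329682 [0.29237659 0.49432017 0.63934803] [ 0.31219917 -0.69022525 -0.65277928]
wrist 279.124818304492 -0.02030887232939544 [ 0.22587887 -0.53481117  0.38378221] [-0.27353042 -0.07244589 -0.95913122]
[-2.49061836e+00  1.91311376e+00  1.46799144e-03] 0.15 0.998077059858876
```

View pics/scene0.png

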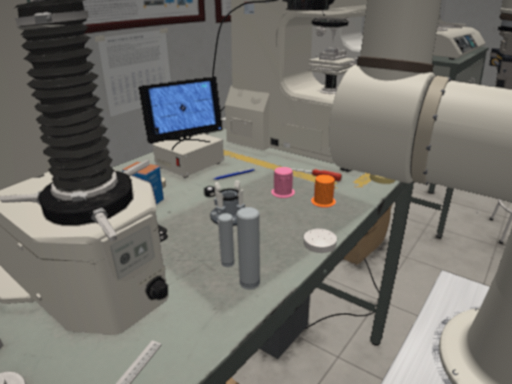

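View pics/side0.png

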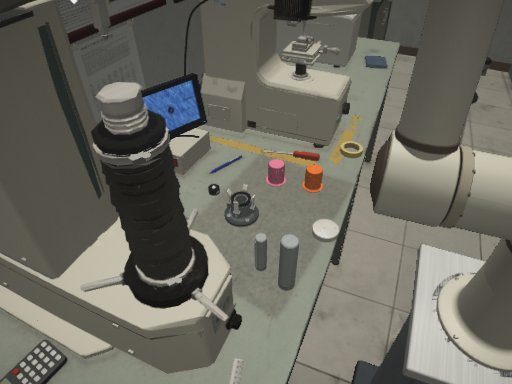

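View pics/wrist0.png

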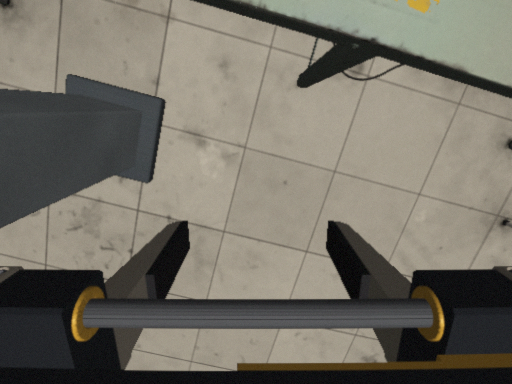

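Run:
```python
from h import *
a=load('scene0')['pixels'];b=load('side0')['pixels']
A=cv2.resize(a[150:300,140:350],None,fx=3.6,fy=3.6,interpolation=2)
B=cv2.resize(b[150:300,190:350],None,fx=4,fy=4,interpolation=2)
cv2.imwrite('pics/ca.png',A);cv2.imwrite('pics/cb.png',B)
```

```text
(no output)
```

View pics/ca.png

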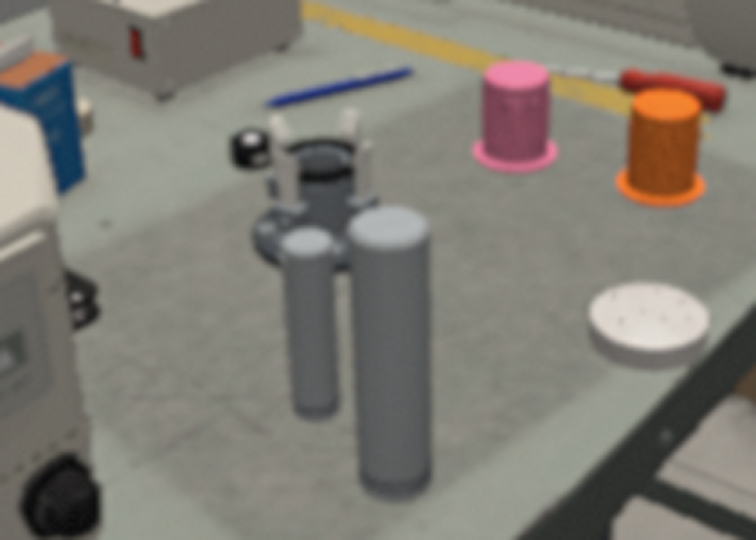

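View pics/cb.png

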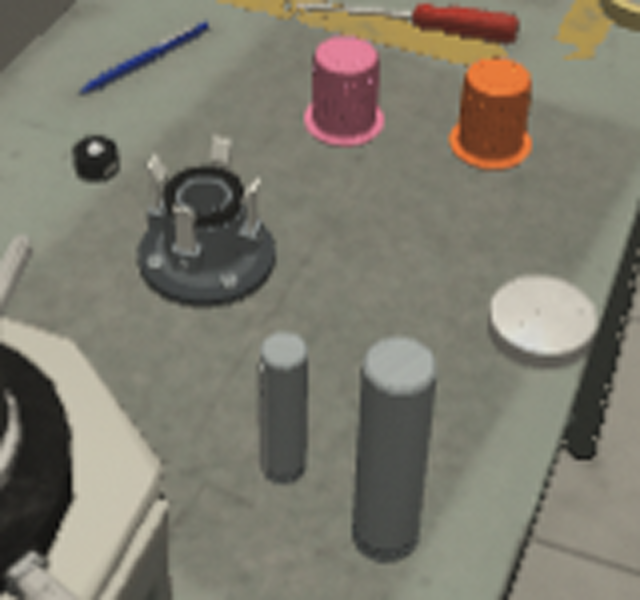

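Run:
```python
from h import *
s=load('scene0');d=load('side0')
S=lambda x,y:ray(s,140+x/3.6,150+y/3.6); D=lambda x,y:ray(d,190+x/4,150+y/4)
for n,p,q in [('smalltop',(307,242),(285,350)),('bigtop',(389,228),(399,365)),('covertop',(666,104),(499,77)),('pinktop',(517,76),(346,55)),('ringtop',(321,160),(205,195)),('ref',(649,318),(545,316)),('spec',(250,147),(96,152))]:
    X,e=tri([S(*p),D(*q)]);print(n,X.round(4),np.round(e,4))
for n,q,z in [('smallbot',(283,470),0),('coverbot',(492,145),0.004),('foot',(205,255),.008)]:
    print(n,onz(d,190+q[0]/4,150+q[1]/4,z).round(4))
print(onz(s,162.5,233,0.009))
```

```text
smalltop [0.4746 0.0529 0.099 ] [0.0003 0.0003]
bigtop [0.409  0.0724 0.1378] [0.0005 0.0005]
covertop [ 0.4482 -0.2585  0.0599] [0.0005 0.0005]
pinktop [ 0.5533 -0.2466  0.0564] [0.0005 0.0005]
ringtop [ 0.584  -0.082   0.0533] [0.0003 0.0003]
ref [ 0.3699 -0.1011  0.014 ] [0. 0.]
spec [ 0.6941 -0.1348  0.0089] [0.001 0.001]
smallbot [0.4752 0.0543 0.    ]
coverbot [ 0.4464 -0.2537  0.004 ]
foot [ 0.5826 -0.0748  0.008 ]
[0.64070859 0.06340164 0.009     ]
```

```bash
python3 - <<'E'
from h import *
from scipy.spatial.transform import Rotation as Ro
s=load('scene0');d=load('side0')
P=[onz(d,190+x/4,150+y/4,.073) for x,y in [(155,156),(222,140),(256,181),(184,208)]]
c=np.mean(P,0);print(c)
for p in P: print(np.linalg.norm((p-c)[:2]),np.degrees(np.arctan2(*(p-c)[1::-1])))
w=load('wrist0');T=Ro.from_rotvec(bot.current_tool_rot()).as_matrix();print(T.round(3))
C=-w['R'].T@w['t'];print('cam in tool',T.T@(C-bot.current_ee_pos()),(T.T@w['R'].T).round(3))
# candidate yaw feasibility
def tr(yaw): # tool x at angle yaw, z down
    x=np.array([np.cos(yaw),np.sin(yaw),0]);z=np.array([0,0,-1.]);return Ro.from_matrix(np.c_[x,np.cross(z,x),z]).as_rotvec()
for deg in range(-180,180,15):
    o=[]
    for p in [(.475,.053,.2),(.584,-.08,.25),(.447,-.257,.2)]:
        j=bot.inverse_kinematics(p,tr(np.radians(deg)));o.append(None if j is None else np.round(j,1).tolist()[::5])
    print(deg,o)
E
cat >> h.py <<'E'
from scipy.spatial.transform import Rotation as Ro
def tr(deg):
    a=np.radians(deg);x=np.array([np.cos(a),np.sin(a),0]);z=np.array([0,0,-1.]);return Ro.from_matrix(np.c_[x,np.cross(z,x),z]).as_rotvec()
E
```

```text
[ 0.58391439 -0.08185284  0.073     ]
0.03378965742964406 -1.2316772137124263
0.03060175941363444 -86.1582706993991
0.03293154044314124 -173.8296252151398
0.03493601288474718 95.07664746022522
[[ 0.258 -0.966 -0.   ]
 [-0.966 -0.258  0.001]
 [-0.001 -0.    -1.   ]]
cam in tool [ 0.0001978  -0.08031669 -0.16988797] [[ 1.    -0.001  0.001]
 [ 0.001  0.959  0.283]
 [-0.001 -0.283  0.959]]
-180 [None, [-0.3, 2.8], [-0.8, 2.4]]
-165 [[-0.1, 2.7], [-0.3, 2.5], [-0.8, 2.1]]
-150 [[-0.1, 2.5], [-0.3, 2.3], [-0.8, 1.9]]
-135 [[-0.1, 2.2], [-0.3, 2.0], [-0.8, 1.6]]
-120 [[-0.1, 2.0], [-0.3, 1.8], [-0.8, 1.3]]
-105 [[-0.1, 1.7], [-0.3, 1.5], [-0.8, 1.1]]
-90 [[-0.1, 1.4], [-0.3, 1.2], [-0.8, 0.8]]
-75 [[-0.1, 1.2], [-0.3, 1.0], [-0.8, 0.6]]
-60 [[-0.1, 0.9], [-0.3, 0.7], [-0.8, 0.3]]
-45 [[-0.1, 0.6], [-0.3, 0.4], [-0.8, 0.0]]
-30 [[-0.1, 0.4], [-0.3, 0.2], [-0.8, -0.2]]
-15 [[-0.1, 0.1], [-0.3, -0.1], [-0.8, -0.5]]
0 [[-0.1, -0.1], [-0.3, -0.3], [-0.8, -0.8]]
15 [[-0.1, -0.4], [-0.3, -0.6], [-0.8, -1.0]]
30 [[-0.1, -0.7], [-0.3, -0.9], [-0.8, -1.3]]
45 [[-0.1, -0.9], [-0.3, -1.1], [-0.8, -1.5]]
60 [[-0.1, -1.2], [-0.3, -1.4], [-0.8, -1.8]]
75 [[-0.1, -1.5], [-0.3, -1.6], [-0.8, -2.1]]
90 [[-0.1, -1.7], [-0.3, -1.9], [-0.8, -2.3]]
105 [[-0.1, -2.0], [-0.3, -2.2], [-0.8, -2.6]]
120 [[-0.1, -2.2], [-0.3, -2.4], [-0.8, -2.9]]
135 [[-0.1, -2.5], [-0.3, -2.7], None]
150 [[-0.1, -2.8], [-0.3, -3.0], [-0.8, 2.9]]
165 [None, None, [-0.8, 2.6]]
```

Run:
```python
from h import *
r=tr(-132)
for tag,p in [('wc1',(.447,-.257,.19)),('ws1',(.584,-.08,.19)),('ws2',(.554,-.05,.22)),('wb2',(.475,.08,.23)),('wb1',(.475,.053,.20))]:
    bot.goto(p,r); snap('wrist',tag); print(tag,bot.current_clock(),np.round(bot.current_ee_pos(),4))
ims=[load(t)['pixels'] for t in ('wc1','ws1','ws2','wb1')]
cv2.imwrite('pics/m1.png',cv2.resize(np.vstack([np.hstack(ims[:2]),np.hstack(ims[2:])]),(800,600),interpolation=3))
```

```text
wc1 1.7583 [ 0.4467 -0.2577  0.1901]
ws1 2.7083 [ 0.5835 -0.0816  0.19  ]
ws2 3.0833 [ 0.5539 -0.0514  0.2202]
wb2 3.7917 [0.4758 0.0786 0.2297]
wb1 4.125 [0.4753 0.052  0.1997]
```

View pics/m1.png

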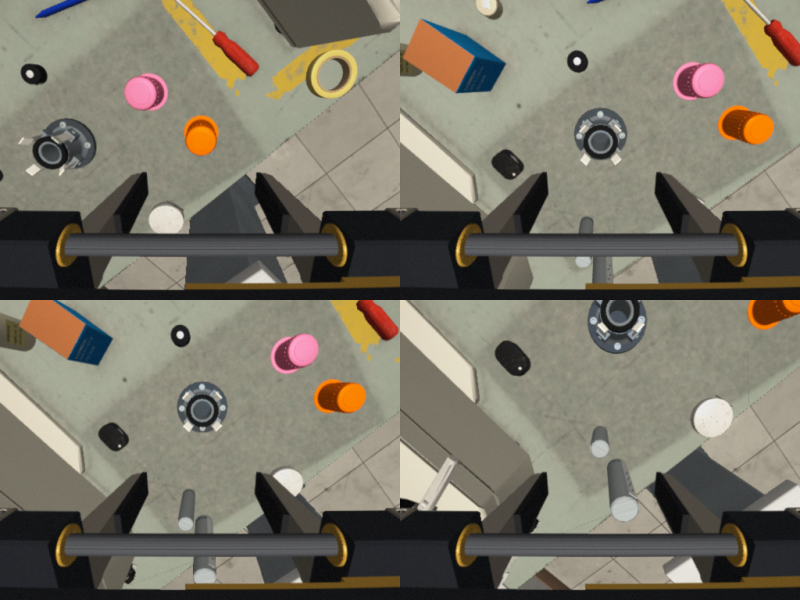

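Run:
```python
from h import *
def crop(t,x,y,w,h,f=5): return cv2.resize(load(t)['pixels'][y:y+h,x:x+w],(w*f,h*f),interpolation=2)
o=[crop('wb1',230,140,80,60),crop('wb2',225,130,80,60),crop('ws1',215,130,80,60),crop('ws2',215,110,80,60)]
cv2.imwrite('pics/m2.png',np.vstack([np.hstack(o[:2]),np.hstack(o[2:])]))
for t,X in [('wb1',(.475,.053,.1)),('wb2',(.475,.053,.1)),('ws1',(.584,-.081,.055)),('ws2',(.584,-.081,.055)),('wc1',(.447,-.257,.062))]:print(t,proj(load(t),X))
```

```text
wb1 [255.67154151 192.87870971]
wb2 [275.21136712 169.42953513]
ws1 [256.82193066 182.99725672]
ws2 [259.02275356 142.69217637]
wc1 [256.72866904 184.98699227]
```

View pics/m2.png

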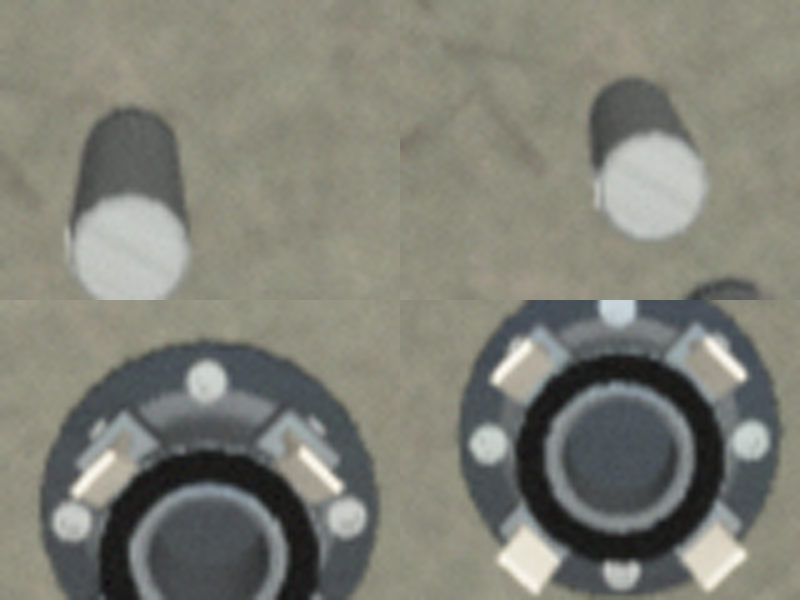

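Run:
```python
from h import *
def fit(t,uv,fn,r=45,minA=150):
    d=load(t);im=d['pixels'];x0,y0=int(uv[0]-r),int(uv[1]-r);c=im[y0:y0+2*r,x0:x0+2*r]
    c=cv2.resize(c,None,fx=4,fy=4,interpolation=2);g=cv2.cvtColor(c,6);m=fn(c,g).astype(np.uint8)*255
    m=cv2.morphologyEx(m,cv2.MORPH_OPEN,np.ones((7,7)))
    cs,_=cv2.findContours(m,0,1);cs=[k for k in cs if cv2.contourArea(k)>minA*16]
    k=min(cs,key=lambda k:np.linalg.norm(k[:,0].mean(0)-4*r));h=cv2.convexHull(k)
    e=cv2.fitEllipse(h);u=np.array(e[0]);u=(u+.5)/4-.5+[x0,y0];return d,u,np.array(e[1])/4
for nm,tt,uv0,fn,z in [('bar',['wb1','wb2'],[(255,191),(275,168)],lambda c,g:g>145,.1),('ring',['ws1','ws2'],[(257,182),(259,142)],lambda c,g:g<48,.058)]:
    R=[]
    for t,uv in zip(tt,uv0):
        d,u,ax=fit(t,uv,fn);o,r=ray(d,*u);R.append((o,r));X=onz(d,*u,z)
        depth=(d['R']@X+d['t'])[2];print(nm,t,u.round(2),ax.round(2),'diam',ax*depth/d['fx'],X.round(4))
    X,e=tri(R);print(X.round(4),np.round(e,4))
    # two heights
d=load('wc1')
im=cv2.cvtColor(d['pixels'],40);m=cv2.inRange(im,(5,150,235),(16,255,255));
ys,xs=np.nonzero(m[140:210,220:300]);print(xs.min()+220,xs.max()+220,ys.min()+140,ys.max()+140)
cv2.imwrite('pics/c3.png',cv2.resize(d['pixels'][140:210,215:305],None,fx=7,fy=7,interpolation=2))
```

```text
bar wb1 [255.13 190.31] [23.01 25.41] diam [0.02305763 0.02546528] [0.4773 0.0516 0.1   ]
bar wb2 [274.92 167.19] [21.26 24.08] diam [0.02320919 0.02628903] [0.4771 0.0516 0.1   ]
[0.4771 0.0517 0.0996] [0.0001 0.0001]
ring ws1 [256.15 181.42] [43.19 43.5 ] diam [0.04820789 0.04855733] [ 0.5864 -0.0822  0.058 ]
ring ws2 [258.45 141.29] [40.8  41.46] diam [0.0482629  0.04904711] [ 0.5859 -0.0818  0.058 ]
[ 0.5856 -0.0815  0.0538] [0. 0.]
236 278 148 197
```

View pics/c3.png

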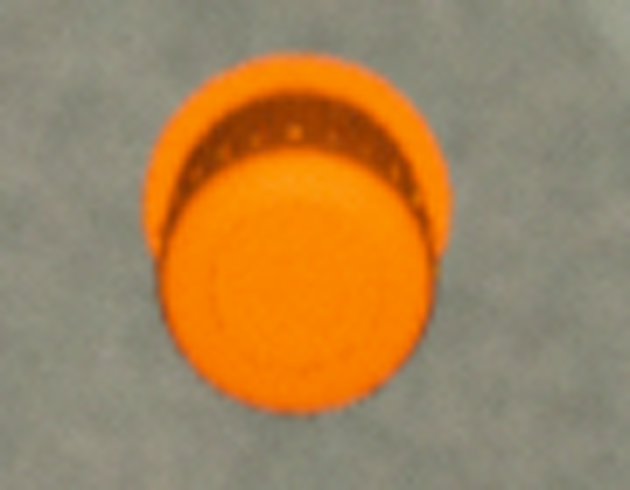

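Run:
```python
from h import *
r=tr(-132)
b=np.array([.4772,.0516])
bot.line_to([*b,.12],r,.2); bot.line_to([*b,.070],r,.1); bot.hold(.2)
print(np.round(bot.current_ee_pos(),4),np.round(bot.current_contact_force(),2))
bot.set_gripper(0.0,35); print('open',bot.current_opening()*92,np.round(bot.current_contact_force(),2))
bot.line_to([*b,.16],r,.12); bot.hold(.2)
print(np.round(bot.current_ee_pos(),4),np.round(bot.current_contact_force(),2),bot.current_opening()*92,bot.current_clock())
a=snap('wrist','wh1')['pixels'];c=snap('side','sh1')['pixels']
cv2.imwrite('pics/m3.png',np.hstack([cv2.resize(a[150:330,160:360],(400,360)),cv2.resize(c[170:350,170:370],(400,360))]))
```

```text
[0.4779 0.0515 0.0709] [-0.   -0.32 -0.84]
open 24.223380654476586 [0.48 0.09 0.29]
[0.4766 0.0517 0.1591] [ 0.44  0.74 -2.96] 24.14994505430195 7.6583
```

View pics/m3.png

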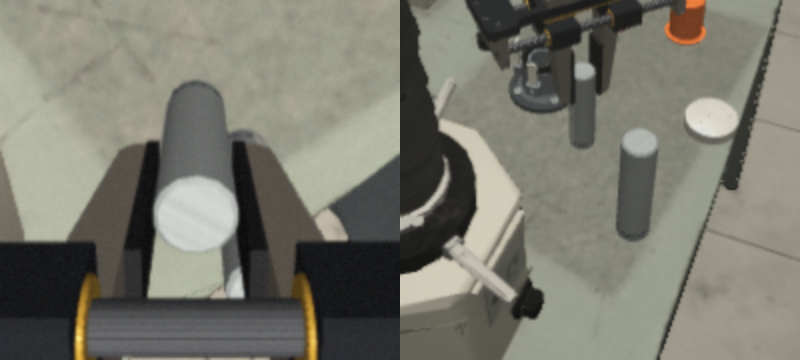

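Run:
```python
from h import *
d=load('wh1');im=d['pixels']
x0,y0=220,225;c=cv2.resize(im[y0:285,x0:300],None,fx=4,fy=4,interpolation=2);g=cv2.cvtColor(c,6);m=(g>145).astype(np.uint8)
m=cv2.morphologyEx(m,cv2.MORPH_OPEN,np.ones((9,9)))
cs,_=cv2.findContours(m,0,1)
p=bot.current_ee_pos()
for k in cs:
    if cv2.contourArea(k)<1500: continue
    e=cv2.fitEllipse(cv2.convexHull(k));u=(np.array(e[0])+.5)/4-.5+[x0,y0];X=onz(d,*u,p[2]+.0291)
    print(u,np.array(e[1])/4,X,X-p)
    T=Ro.from_rotvec(bot.current_tool_rot()).as_matrix();print(T.T@(X-p))
print(bot.current_tool_rot(),tr(-132),p)
```

```text
[255.45203018 264.69433212] [45.21508026 56.53964996] [0.4738615  0.0556163  0.18852507] [-0.00297753  0.00398158  0.0291    ]
[-0.00094812  0.00490425 -0.02909601]
[ 1.27740466e+00 -2.86911380e+00 -9.42865708e-04] [ 1.27780085 -2.8699877  -0.        ] [0.47683903 0.05163472 0.15942507]
```

Run:
```python
from h import *
d=load('wh1');im=d['pixels']
c=cv2.resize(im[220:290,215:305],None,fx=7,fy=7,interpolation=2);cv2.imwrite('pics/c4.png',c)
g=cv2.cvtColor(im,6);print(g[225:290:2,258]);print(g[258,225:295:2])
p=bot.current_ee_pos();print(proj(d,p+[0,0,.0291]))
print(proj(load('wh1'),p+[0,0,-.0709]))
```

```text
[106 107 109 107 108 109 133 193 199 206 210 214 211 212 211 206 200 205
 209 208 209 211 205 205 202 189 178 183 176 180 180 178 177]
[ 39  24  22  22  17  24 152 205 209 209 205 208 209 211 208 204 201 204
 204 204 210 211 211 214 215 212 191  70  15  21  22  17  24  77  87]
[257.14028529 257.081381  ]
[257.04916026 200.88326394]
```

View pics/c4.png

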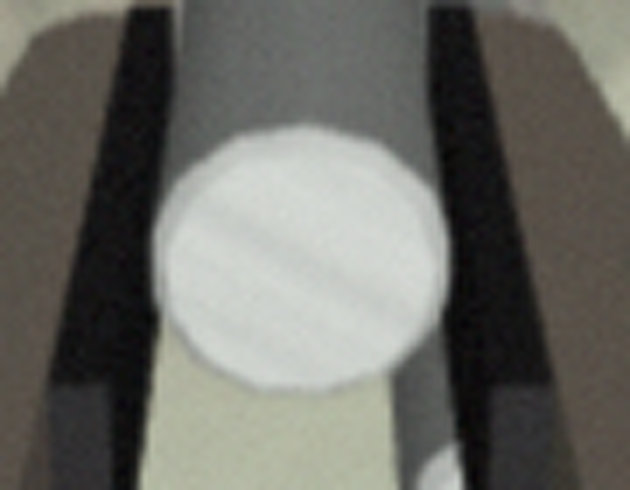

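Run:
```python
from h import *
r=tr(-132)
s=np.array([.586,-.082])
bot.line_to([*s,.165],r,.15); bot.line_to([*s,.138],r,.08);bot.hold(.4)
p=bot.current_ee_pos();print(np.round(p,4),np.round(bot.current_contact_force(),2),bot.current_clock())
d=snap('wrist','wi1');a=d['pixels'];c=snap('side','si1')['pixels'];b=snap('scene','sc1')['pixels']
cv2.imwrite('pics/m4.png',np.hstack([cv2.resize(a[140:300,170:340],(400,376),interpolation=2),cv2.resize(c[130:250,180:308],(400,376),interpolation=2)]))
cv2.imwrite('pics/m5.png',cv2.resize(b[130:250,160:300],None,fx=5,fy=5,interpolation=2))
```

```text
[ 0.5862 -0.0821  0.1383] [ 0.53 -0.12 -3.32] 9.9417
```

View pics/m4.png

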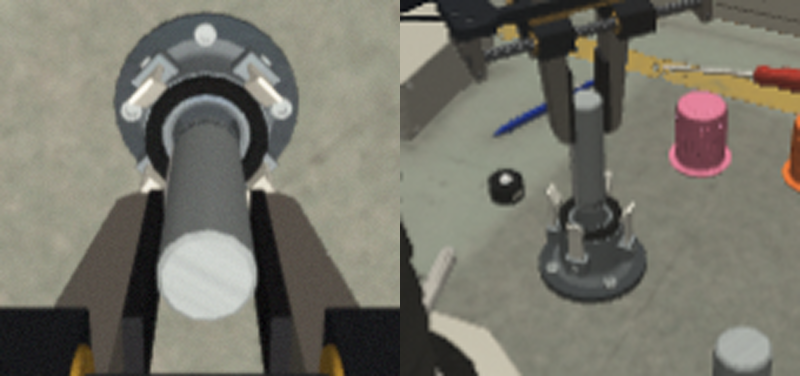

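View pics/m5.png

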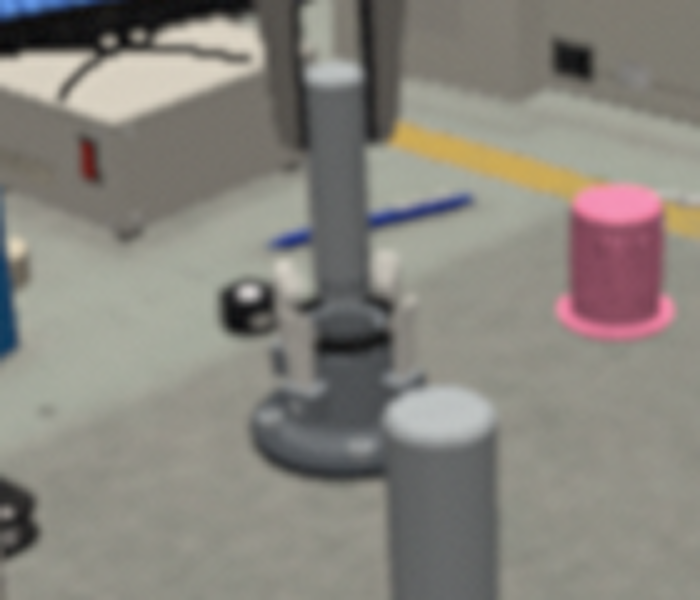

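Run:
```python
from h import *
r=tr(-132)
s=np.array([.586,-.082]);f0=np.array(bot.current_contact_force())
z=.138
while z>.0775:
    z-=.004 if z>.1285 or z<.115 else .0015
    bot.line_to([*s,z],r,.04);f=np.array(bot.current_contact_force())-f0;p=bot.current_ee_pos()
    print(round(z,4),np.round(p,4),np.round(f,1))
    if f[2]>5 or np.hypot(f[0],f[1])>8: print('stop');break
print(bot.current_clock())
a=snap('wrist','wi2')['pixels'];c=snap('side','si2')['pixels'];b=snap('scene','sc2')['pixels']
cv2.imwrite('pics/m6.png',np.hstack([cv2.resize(a[140:300,170:340],(400,376),interpolation=2),cv2.resize(c[130:250,180:308],(400,376),interpolation=2)]))
```

```text
0.134 [ 0.5856 -0.0819  0.1334] [-0.5 -1.5  0.1]
0.13 [ 0.5856 -0.0819  0.1295] [-0.8 -0.5  0.8]
0.126 [ 0.5857 -0.0819  0.1256] [-0.4 -0.7  0.2]
0.1245 [ 0.586  -0.082   0.1244] [-0.1 -0.6  0.6]
0.123 [ 0.5859 -0.082   0.1229] [-0.5 -0.5  0. ]
0.1215 [ 0.5859 -0.082   0.1214] [-0.7 -0.9  0.2]
0.12 [ 0.5859 -0.0819  0.1198] [-0.1 -0.6 -0.1]
0.1185 [ 0.5859 -0.082   0.1183] [-0.7  0.8  0. ]
0.117 [ 0.5859 -0.082   0.1168] [-0.9  0.3  0.2]
0.1155 [ 0.5859 -0.082   0.1153] [-0.5 -0.4  0.5]
0.114 [ 0.5859 -0.082   0.1138] [-0.3 -1.1  0.3]
0.11 [ 0.5857 -0.0819  0.1095] [-0.5 -1.   0.6]
0.106 [ 0.5857 -0.0819  0.1055] [-0.1 -1.6  0.7]
0.102 [ 0.5857 -0.0819  0.1016] [ 0.8 -0.7  1.9]
0.098 [ 0.5857 -0.0819  0.0976] [0.2 0.  0.6]
0.094 [ 0.5857 -0.0819  0.0936] [-0.2 -0.5  0.4]
0.09 [ 0.5857 -0.0819  0.0896] [-0.5 -0.6  0.4]
0.086 [ 0.5857 -0.0819  0.0856] [-0.6  0.1  0.3]
0.082 [ 0.5857 -0.0819  0.0816] [-0.4 -0.4  1.3]
0.078 [ 0.5862 -0.0821  0.0781] [-0.2 -0.5  0.7]
0.074 [ 0.5878 -0.0828  0.0778] [-4.   0.1 18.5]
stop
15.3417
```

View pics/m6.png

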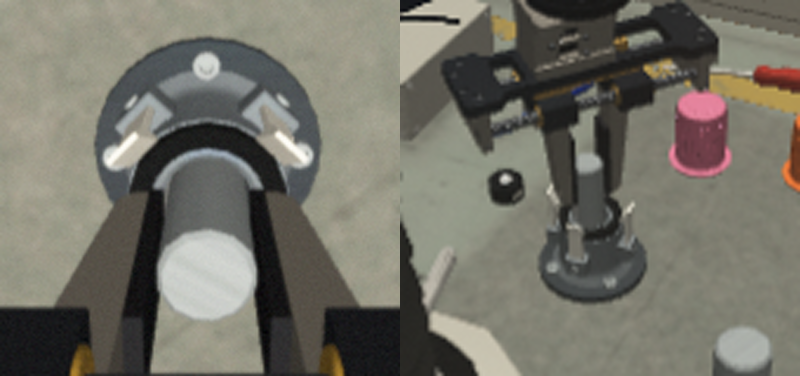

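Run:
```python
from h import *
r=tr(-132)
s=np.array([.5862,-.0821])
bot.line_to([*s,.078],r,.05);bot.set_gripper(.75);print(np.round(bot.current_contact_force(),1))
bot.line_to([*s,.18],r,.15)
d=snap('wrist','wi3');a=d['pixels'];c=snap('side','si3')['pixels'];snap('scene','sc3')
bot.set_gripper(1.0)
cc=np.array([.4472,-.2575])
bot.line_to([*cc,.185],r,.3);bot.hold(.3);snap('wrist','wc2');print(bot.current_ee_pos())
bot.line_to([.4472-.03,-.2575+.025,.21],r,.2);bot.hold(.3);snap('wrist','wc3');print(bot.current_clock())
cv2.imwrite('pics/m7.png',np.hstack([cv2.resize(a[140:300,170:340],(400,376),interpolation=2),cv2.resize(c[130:250,180:308],(400,376),interpolation=2)]))
x=load('wc2')['pixels'];y=load('wc3')['pixels']
cv2.imwrite('pics/m8.png',np.hstack([cv2.resize(q,(400,300),interpolation=3) for q in (x,y)]))
```

```text
[0.3 0.1 0.1]
[ 0.44760949 -0.25686853  0.18491985]
20.0167
```

View pics/m7.png

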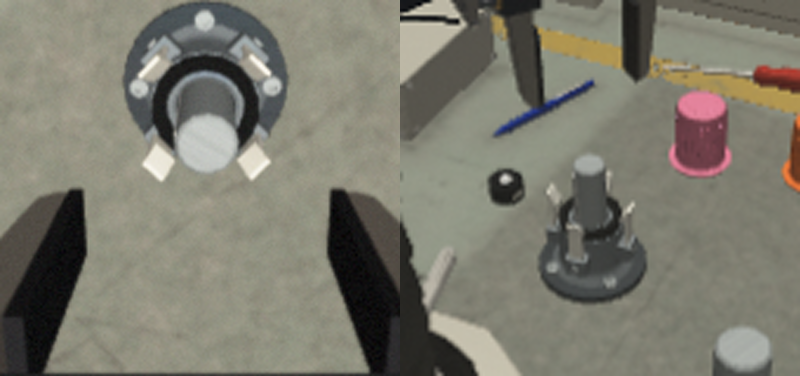

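View pics/m8.png

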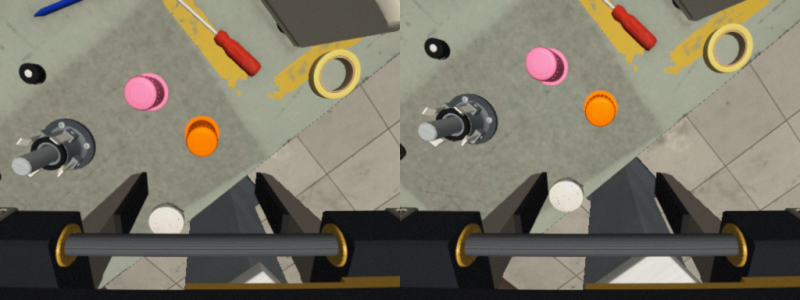

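Run:
```python
from h import *
R=[];out=[]
for t,(cx,cy) in [('wc2',(258,177)),('wc3',(256,139))]:
    d=load(t);x0,y0=cx-35,cy-35;c=cv2.resize(d['pixels'][y0:y0+70,x0:x0+70],None,fx=5,fy=5,interpolation=2)
    h=cv2.cvtColor(c,40);m=((h[...,2]>225)&(h[...,1]>150)).astype(np.uint8)*255
    m=cv2.morphologyEx(m,cv2.MORPH_OPEN,cv2.getStructuringElement(2,(91,91)))
    cs,_=cv2.findContours(m,0,1);k=max(cs,key=cv2.contourArea);e=cv2.fitEllipse(cv2.convexHull(k))
    cv2.ellipse(c,e,(255,0,0),1);out.append(c)
    u=(np.array(e[0])+.5)/5-.5+[x0,y0];X=onz(d,*u,.062);R.append(ray(d,*u));dep=(d['R']@X+d['t'])[2]
    print(t,u,np.array(e[1])/5*dep/d['fx'],X.round(4))
X,e=tri(R);print(X.round(4),e)
cv2.imwrite('pics/m9.png',np.hstack(out))
```

```text
wc2 [258.15571899 180.64151611] [0.04021659 0.04106968] [ 0.4515 -0.2614  0.062 ]
wc3 [255.93442993 142.08354492] [0.041226   0.04166042] [ 0.4513 -0.2613  0.062 ]
[ 0.4511 -0.2611  0.0601] [np.float64(2.0908020397379952e-05), np.float64(2.090802039736137e-05)]
```

View pics/m9.png

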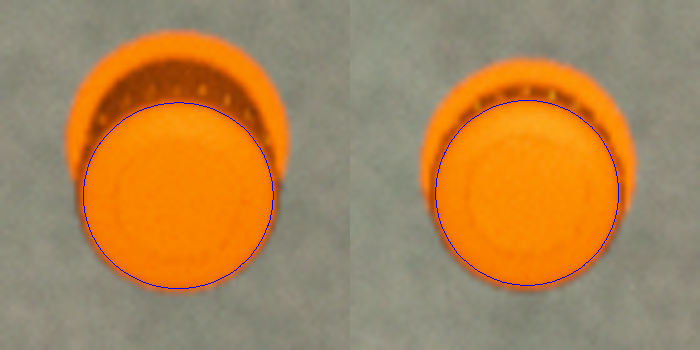

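Run:
```python
from h import *
r=tr(-132)
b=np.array([.4512,-.2613])
bot.line_to([*b,.09],r,.25); bot.line_to([*b,.026],r,.1); bot.hold(.3)
p=bot.current_ee_pos();print(np.round(p,4),np.round(bot.current_contact_force(),2))
bot.set_gripper(0.0,30); print('open',bot.current_opening()*92,np.round(bot.current_contact_force(),2))
bot.line_to([*b,.15],r,.15); bot.hold(.2)
print(np.round(bot.current_ee_pos(),4),np.round(bot.current_contact_force(),2),bot.current_opening()*92,bot.current_clock())
a=snap('wrist','wg1')['pixels'];c=snap('side','sg1')['pixels']
cv2.imwrite('pics/m10.png',np.hstack([cv2.resize(a[130:310,160:360],(400,360)),cv2.resize(c[50:230,200:400],(400,360))]))
cv2.imwrite('pics/m10w.png',cv2.resize(a[180:300,190:325],(675,600),interpolation=2))
```

```text
[ 0.4515 -0.2616  0.0265] [0.41 0.39 0.21]
open 43.73511479624832 [ 0.68  0.09 -0.81]
[ 0.4507 -0.2609  0.1489] [ 0.42 -0.28 -0.54] 44.11516399469719 23.725
```

View pics/m10.png

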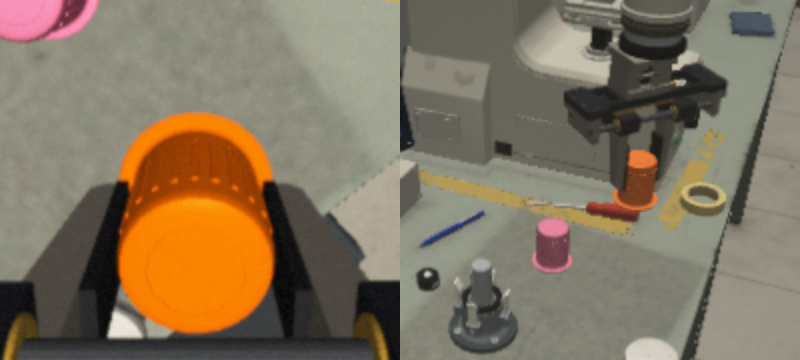

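View pics/m10w.png

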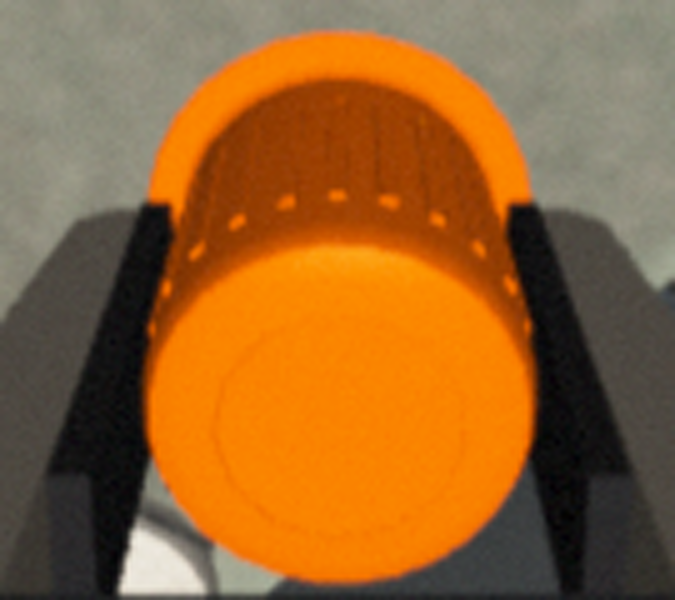

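Run:
```python
from h import *
d=load('wg1');p=np.array(bot.current_ee_pos());print(p,proj(d,p+[0,0,.0355]))
X=onz(d,257.8,262.1,p[2]+.0355);T=Ro.from_rotvec(bot.current_tool_rot()).as_matrix();print(X-p,T.T@(X-p))
# seated bar top vs planned axis
d=load('wi3');print(proj(d,[.586,-.082,.108]))
im=d['pixels'];x0,y0=225,175;c=cv2.resize(im[y0:y0+50,x0:x0+60],None,fx=4,fy=4,interpolation=2);g=cv2.cvtColor(c,6);m=(g>140).astype(np.uint8)
m=cv2.morphologyEx(m,cv2.MORPH_OPEN,np.ones((15,15)));cs,_=cv2.findContours(m,0,1)
for k in cs:
    e=cv2.fitEllipse(cv2.convexHull(k));u=(np.array(e[0])+.5)/4-.5+[x0,y0];print(u,np.array(e[1])/4,onz(d,*u,.108))
```

```text
[ 0.45089984 -0.26104457  0.14932397] [257.36133552 263.04326799]
[ 0.00027085 -0.00056438  0.0355    ] [ 0.00023776 -0.00053418 -0.0355007 ]
[256.96959029 200.51102595]
[252.0017395 208.9545517] [42.38716125 76.9098053 ] [ 0.58299535 -0.07315421  0.108     ]
[283.14699173 176.88103724] [4.51963091 6.0547719 ] [ 0.58683808 -0.11400851  0.108     ]
[228.7249217  176.93833566] [7.61938286 8.18747807] [ 0.61910818 -0.07815812  0.108     ]
```

Run:
```python
from h import *
r=tr(-132);s=np.array([.5857,-.0815])
bot.line_to([.4512,-.2613,.165],r,.15);bot.line_to([*s,.165],r,.25);bot.hold(.3)
p=bot.current_ee_pos();print(np.round(p,4));f0=np.array(bot.current_contact_force());print(f0,bot.current_opening()*92)
bot.line_to([*s,.12],r,.08)
print(np.round(np.array(bot.current_contact_force())-f0,1))
bot.line_to([*s,.098],r,.05);bot.hold(.2);print(np.round(bot.current_ee_pos(),4),np.round(np.array(bot.current_contact_force())-f0,1),bot.current_clock())
np.save('f0.npy',f0)
a=snap('wrist','wp1')['pixels'];c=snap('side','sp1')['pixels']
cv2.imwrite('pics/m11.png',np.hstack([cv2.resize(a[110:310,150:360],(400,380)),cv2.resize(c[130:250,180:308],(400,380),interpolation=2)]))
```

```text
[ 0.5854 -0.0822  0.1651]
[ 0.47198877 -0.01145457 -1.18845099] 43.7546317321628
[-0.4  0.1  0.6]
[ 0.586  -0.0816  0.0984] [-0.9  0.   1.1] 26.925
```

View pics/m11.png

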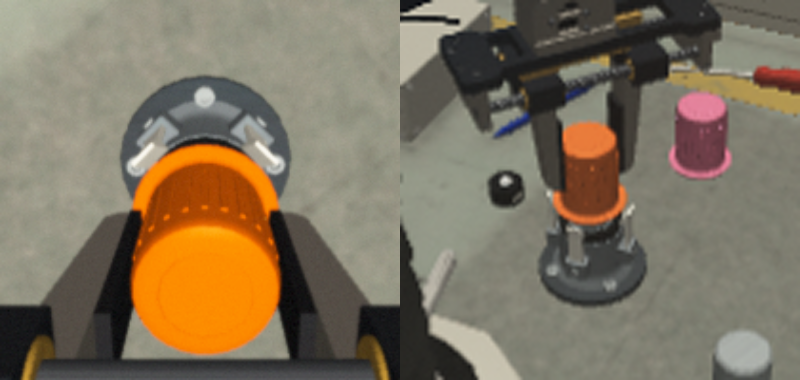

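```bash
cat > press.py <<'E'
from h import *
import sys
r=tr(-132);s=np.array([.5857,-.0815]);f0=np.load('f0.npy')
z,zend,fmax=map(float,sys.argv[1:4])
off=np.array([float(x) for x in sys.argv[4:6]]) if len(sys.argv)>5 else np.zeros(2)
while z>zend:
    z-=.001;bot.line_to([*(s+off),z],r,.03);bot.hold(.08)
    f=np.array(bot.current_contact_force())-f0;p=np.array(bot.current_ee_pos());off=np.clip(off+.5*(s-p[:2]),-.004,.004)
    print(round(z,4),'foot',round((p[2]-.0265)*1e3,2),np.round(p[:2],4),np.round(f,1),round(bot.current_opening()*92,2))
    if f[2]>fmax or np.hypot(*f[:2])>8: print('stop');break
print(z,off,bot.current_clock())
E
python3 press.py .098 .0815 20
```

```text
0.097 foot 70.49 [ 0.5857 -0.0815] [ 0.  -0.2  0.1] 43.98
0.096 foot 69.47 [ 0.5857 -0.0815] [0.3 1.1 0.5] 44.12
0.095 foot 68.48 [ 0.5857 -0.0815] [-0.7  0.   0.2] 44.05
0.094 foot 67.49 [ 0.5857 -0.0815] [-0.3 -0.3 -0.1] 44.02
0.093 foot 66.5 [ 0.5857 -0.0815] [-0.1 -0.2  1. ] 43.71
0.092 foot 65.48 [ 0.5857 -0.0815] [-0.5  0.1  0.7] 44.01
0.091 foot 64.45 [ 0.5857 -0.0815] [-0.8  0.2  0. ] 44.26
0.09 foot 63.5 [ 0.5857 -0.0815] [-0.4 -0.5  0.6] 43.85
0.089 foot 62.76 [ 0.5861 -0.0817] [ 0.1 -0.6  0.9] 44.19
0.088 foot 62.08 [ 0.5861 -0.0817] [ 1.5 -1.9  4.5] 43.95
0.087 foot 61.35 [ 0.586  -0.0816] [ 1.4 -1.3  6.3] 44.28
0.086 foot 60.75 [ 0.5861 -0.0816] [ 1.5 -1.3  9. ] 44.23
0.085 foot 60.2 [ 0.5862 -0.0817] [ 0.5 -1.5 10.3] 43.77
0.084 foot 59.61 [ 0.5862 -0.0817] [ 1.3 -1.9 11.4] 43.52
0.083 foot 59.05 [ 0.5863 -0.0817] [ 0.3 -0.9 12.1] 44.04
0.082 foot 58.46 [ 0.5863 -0.0817] [ 0.4 -0.5 14.6] 44.16
0.081 foot 55.73 [ 0.585  -0.0811] [ 2.6 -1.   8.5] 44.14
0.08099999999999999 [-0.00157338  0.00048951] 32.6917
```

```bash
python3 press.py .081 .077 19 -.0012 .0004
python3 - <<'E'
from h import *
bot.hold(1.0);f0=np.load('f0.npy')
print(np.round(np.array(bot.current_contact_force())-f0,1),np.round(bot.current_ee_pos(),4),np.round(bot.current_ft_torque(),2))
a=snap('wrist','wz')['pixels'];c=snap('side','sz')['pixels'];b=snap('scene','scz')['pixels']
cv2.imwrite('pics/m12.png',np.hstack([cv2.resize(a[110:310,150:360],(400,380)),cv2.resize(c[150:240,195:290],(400,380),interpolation=2)]))
cv2.imwrite('pics/m13.png',cv2.resize(b[130:250,160:300],None,fx=5,fy=5,interpolation=2))
E
```

```text
0.08 foot 54.78 [ 0.5851 -0.0811] [-0.8 -0.5 10.6] 44.0
0.079 foot 54.41 [ 0.5852 -0.0812] [-2.5  1.5 14.5] 43.91
0.078 foot 54.35 [ 0.5854 -0.0813] [-6.2  1.1 20.7] 43.83
stop
0.078 [-5.10955325e-04 -4.35426431e-05] 33.6917
[-6.5  1.3 20.1] [ 0.5853 -0.0813  0.0808] [ 0.39  1.16 -0.05]
```

View pics/m12.png

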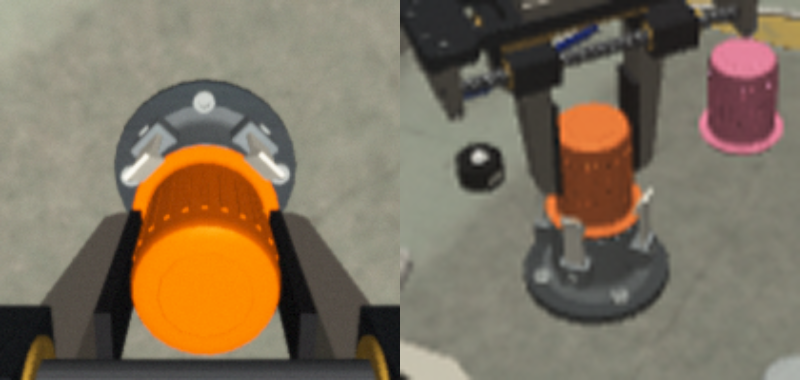

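View pics/m13.png

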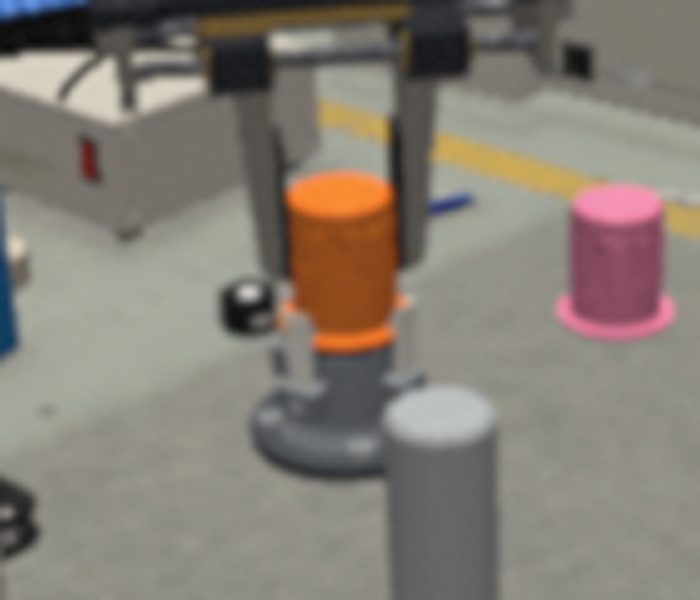

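Run:
```python
from h import *
r=tr(-132);f0=np.load('f0.npy')
for xy in [(.5843,-.0811),(.5835,-.0808)]:
    bot.line_to([*xy,.078],r,.02);bot.hold(.3);f=np.array(bot.current_contact_force())-f0
    print(xy,np.round(f,1),np.round(bot.current_ee_pos(),4))
    if abs(f[0])<3.5: break
bot.hold(1);print(np.round(np.array(bot.current_contact_force())-f0,1),np.round(bot.current_ee_pos(),4))
# bystanders unmoved?
d=snap('side','sy')['pixels'];o=load('side0')['pixels']
cv2.imwrite('pics/m14.png',np.hstack([q[150:290,195:350] for q in(o,d)]).repeat(2,0).repeat(2,1))
```

```text
(0.5843, -0.0811) [-3.4  1.  18.7] [ 0.5853 -0.0812  0.0809]
[-3.8  0.4 20. ] [ 0.5853 -0.0813  0.0809]
```

View pics/m14.png

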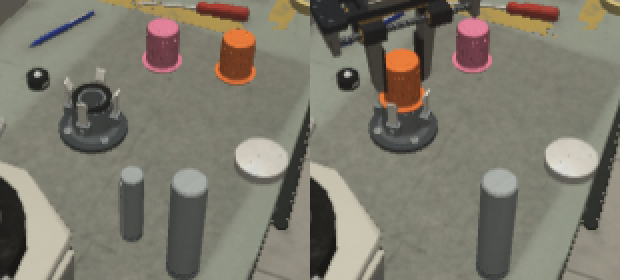

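The before and after side views agree: the specimen, reference block, large bar and pink cover have not moved. The push is steady at about 20 N.

Run:
```python
from h import *
bot.job_done();print(bot.current_clock())
```

```text
the job is handed in; nothing more can be done
the job is handed in; nothing more can be done
```

I stood the smaller steel bar in the bore and let go of it, then pressed the orange cover over it until it snapped. I handed the job in at about 36 s of the 72 s allowed, with the hand still pressing the cover down.

- **Bar:** it came to a hard stop with the TCP at 78 mm. That puts its lower end about 7 to 8 mm above the bench, matching the bore bottom at 8 mm. After release the pictures showed it upright in the bore.
- **Snap:** the force rose to 14.6 N with the cover's foot at about 58.5 mm, then dropped to 8.5 N.
- **Seal:** the final push held steady at about 20 N. The foot read 54.4 mm; with about 0.5 mm uncertainty, that agrees with the 55 mm hard stop.
- **Bystanders:** before and after side pictures show the specimen, reference block, large bar and pink cover in place. The magnifier is hidden in that view and I did not compare it, but nothing went near it.

- **Hooks:** not all four are in view at once. That every one caught is inferred from the force drop, the final height and the cover standing straight.
- **Leftover side force:** about 4 N of sideways force remained, down from 6.5 N after I re-centred the hand.
- **Camera disagreement:** the side and wrist cameras differed by 2 to 4 mm on positions. I used the wrist values, and the held-part checks agreed with them to within 0.6 mm.

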